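# Index the decorating wheel to its next stop

## Robot

A 6-joint arm with a two-finger parallel gripper is mounted at the origin on the work surface. World frame = base frame: x ahead of the robot, y to its left, z up, the work surface at z = 0. Lengths are in m, angles in rad, forces in N, time in s.
With the tool pointing down it reaches from about 0.35 to 0.775 m from the base axis. Payload 5.5 kg.
Tool frame: the origin (TCP) lies on the centre line of the jaws, within the pads' length; the fingertips stand 11 mm ahead of it and the grasp point (between the pads) lies 8 mm behind it; z points along the fingers, y is the direction in which the jaws open and shut (so a half turn about z gives the same grasp; the last joint's range is limited). The gripper opens to 85 mm and grips with 20 to 120 N. Pads are 22 mm wide; open, the fingers measure 114 mm over their backs; the gripper's body (76 mm by 85 mm) begins 54 mm behind the grasp point. The pads swing forward as they close: fully open they stand 13 mm farther back than shut.
Start: joints at [1.199, 0.313, 0.046, 1.304, 0, 1.431], TCP at [0.132, 0.56, 0.221] pointing down, gripper open.
Joint ranges: [-2.76, 2.76], [-0.86, 1.69], [-1.03, 1.26], [-2.2, 2.34], [-1.47, 1.5], [-3.14, 3.14]. Speed limits (rad/s): [2.57, 2.57, 3.14, 3.14, 3.14, 3.14].

## Interface

Orientations are given as a unit quaternion [w, x, y, z].
In Python, from workcell import env, imaging, order gives the robot as it stands. The module is installed in compiled form; this text tells all that it offers.
- The arm moves only by the tool move_arm, never from a script. Its argument "deltas" is one flat list of numbers, 7 for each row, row after row: the gripper's target within -1 to 1 (shut at 1, half-way at 0, fully open at -1), then the shift along the tool's x, y, z in m, then the turn, a rotation vector about the tool's x, y, z in degrees. In form: [jaw, tx, ty, tz, ax, ay, az, jaw, tx, ty, tz, ax, ay, az, ...]. A call has 1 to 10 rows; each row shifts and turns the commanded pose from where the row before left it, along the tool's axes as they then stand; what a row does not reach is not made up. A row lasts 1/8 s, in which the tool goes at most 62.5 mm and 10.7 degrees, less where a joint would pass 70% of its speed; a pose out of reach is approached as far as the arm can. A call is refused whole if a number of a shift passes 0.0625 or a number of a turn 10.7, either way. A call with a gripper value outside its range is refused whole. The fingers move at their own pace and stop on an object; "squeeze" is the grip in N (left out, the last holds). Time passes only in rows, so rows that do not move let the fingers close. It gives the time, the measured TCP pose, the force and the opening at its end, in the units of the state.
- env.get_state(): the state, without advancing time (a new reading comes with each control period).
- imaging.read_camera(name): name is "scene" or "side" or "wrist"; returns a dict with "img" (420x560x3 uint8, red, green, blue), "z_map" (420x560 float32, m along the optical axis (not along the pixel's ray), 0 where there is no reading), "fx", "fy", "cx", "cy" (pixels), "rvec" (rotation vector, rad) and "tvec" (3), from world to camera coordinates, as OpenCV has them. Camera axes: x right, y down, z forward; pixel columns grow to the right and rows downward; lengths in m; the calibration is good to about 2 mm. A picture is of the moment at which its call begins.
- order.hand_in(): hands the job in, once; it reports no verdict.
Trained networks look in a picture, given as the dict that the camera call returned (one of the last four; its "shot" number tells which), for a name from the list of things; names that differ only in an ending like _2 or _b are one class to them, and where a whole thing is asked for, a point or a joint stands for the part that bears it (a point fixed in the world has none). Each returns a list of dicts, best first, with "confidence" (0 to 1); they miss things now and then, are a little off and sometimes report something else, mostly with a low value. They report only what shows in the picture. A call takes as long as a camera call.
- imaging.recognise(picture, thing): "centre" ([column, row] in pixels, amid what is visible of it).
- imaging.cut_out(picture, thing): "mask" (420x560 bool, what is visible of it) and "centre" ([column, row] in pixels, amid what is visible of it).
The state is a dict: "clock": time; "joint_pos": joint angles; "qvel": joint speeds; "tau": joint torques, N m; "tcp_pos": TCP position; "orientation": TCP orientation; "wrist_force": force on the tool from outside, world axes, zero at the start; "ft_torque": the same for the moment, N m; "finger_gap": finger opening in m.
Only numpy, scipy, OpenCV 4.12 (cv2) and the standard library are available. Lean on these libraries where they do the work, as an engineer would, in place of code of your own. Each camera call takes 0.05 s, during which the arm holds its last target.

## Task

The pot on the decorating wheel is ready for its next slip line: pull the wheel's sprung index knob up, turn the wheel counter-clockwise (seen from above) to the very next index hole, and let the pin drop fully home there, then let go. The index holes are set by hand and only roughly spaced, so feel for the next one; never force the pin against the ring, keep the pot centred and upright on the wheel, and leave the other things on the bench alone.

Things in the scene. Friction and masses are not known exactly. Their poses are not given: they have to be found in the camera images.
- wheel_center (a point): centre of the wheel head's top face, on the wheel's vertical turning axis. The head is a plain aluminium disc 200 mm across, 14 mm thick, its top 72 mm above the bench, turning on a fixed dark cast foot 308 mm across. This point's x axis turns with the wheel and points along the aluminium index arm, towards the knob; z is up.
- ring: fixed steel index ring below and around the wheel head, 300 mm across, top face 45 mm above the bench; origin on the wheel's axis at bench level, x axis towards the hole where the pin starts. Index bushes (26 x 44 mm saddles) are clamped flush in its circular slot, each with one index hole 12 mm wide and 11 mm deep, 130 mm from the axis.
- knob (a point): centre of the black grooved pull knob: upright cylinder 26 mm across, 30 mm tall (15 mm above and below this point), 130 mm from the wheel's axis, 98 mm above the bench with the pin home. It rides on an index arm 30 mm wide (top 68 mm above the bench) jutting from the wheel head; between them a 19 mm wide plunger body, top 80 mm above the bench. All turn with the wheel.
- plunger (a joint): lift of the sprung knob and pin, m: 0 pin fully home, 0.011 pin tip level with the ring's face (clear of the hole), 0.014 upper stop. The spring pushes down with 5 N when home, 0.4 N more per mm, plus 1.5 N of weight. Let go between holes, the pin rides on the ring's smooth face (reads 0.010 to 0.011) and drops by itself into the next hole that passes under it.
- wheel (a joint): turn of the wheel, rad, positive counter-clockwise seen from above; 0 is the hole in which the pin starts. The next hole lies somewhere between 0.59 and 1.05, wherever the decorator last clamped its bush; the one after it is at 1.75. The wheel turns freely all round against a light steady drag (about 3 N at the knob while the pin rides) and stays where it is left.
- pin: the steel index pin, fixed under the knob; 10 mm thick, flat-ended with rounded corners, about 1 mm of play on each side in its hole; its nose is 49 mm below this origin, which lies on its axis at the knob's underside. It must never press on the ring or a bush, sideways or downward, with more than 25 N.
- pot: the clay-coloured pot standing loose on the wheel head, a cup about 92 mm across its rim and narrower at the foot, 85 mm tall, 0.3 to 0.65 kg; origin at the centre of its foot
- bowl: yellow plastic bowl, 136 mm across and 55 mm tall, on the bench, origin at the centre of its foot; leave alone
- tub: white open plastic tub, 90 mm across and 50 mm tall, on the bench, origin at the centre of its foot; leave alone
- trailer: blue-green slip trailer, a rubber bulb 72 mm across with an upright steel nozzle, 134 mm tall, on the bench, origin at the centre of its foot; leave alone

How it is judged:
On the way, in this order (a step that is already met when the one before it is completed fails the run):
1. the pin is pulled clear of its first hole (value of joint plunger above 0.0095 m and value of joint wheel below 0.1 rad), for 0.1 s.
2. the wheel is turned counter-clockwise with the pin out (value of joint wheel above 0.2 rad and value of joint plunger above 0.008 m), for 0.05 s.
3. the pin has dropped home in the next hole (value of joint plunger below 0.002 m and value of joint wheel between 0.55 and 1.1 rad), for 0.2 s.
At the end, for the whole second after the job is handed in: The pin is home (within 2 mm) in the next hole counter-clockwise (wheel turned between 0.55 and 1.10 rad from its start), the knob is let go, and the pot stands at rest on the wheel, upright and within 10 mm of its centre (all of step 3 and horizontal distance between pot and wheel_center below 0.01 m and angle between pot's own z axis and vertical below 0.1 rad and linear speed of pot below 0.02 m/s); the robot touches nothing.
It fails at once if the pin is forced against the ring or a bush (more than 25 N) (contact force between pin and anything else above 25 N).
It fails at once if the pot is shifted more than 15 mm off the wheel's centre or tipped (horizontal distance between pot and wheel_center above 0.015 m or angle between pot's own z axis and vertical above 0.25 rad).
It fails at once if another thing on the bench is moved (distance of any of bowl, tub, trailer from where it was at the start of the episode above 0.02 m).
It also fails if it takes over 67 s, if anything falls off the work surface, if the arm or the gripper's body presses on something with over 40 N, if the wrist force passes 120 N, or if a joint passes its speed limit or range.

## Working session

There is one attempt and no reset: what is moved stays moved. The work goes in short steps, Python scripts to look and compute and a tool call to move; the robot and the scene stay as the last step left them, time stands still between calls to the robot, and variables do not carry over. Pictures are saved under pics/ and viewed, and the job is handed in when it is done.

Besides the shell and the picture viewer there is one more tool, called as name(argument=value, ...), one argument or row to a line, values as JSON. move_arm: Moves the arm, as the interface text tells. Its arguments: {"type":"object","properties":{"deltas":{"type":"array"},"squeeze":{"type":"number"}},"required":["deltas"]}

```bash
mkdir -p pics
cat > h.py <<'E'
import numpy as np, cv2
from workcell import env, imaging, order
def cam(n,save=None):
    p=imaging.read_camera(n)
    if save: cv2.imwrite('pics/'+save,p['img'][:,:,::-1])
    return p
def world(p,mask=None):
    z=p['z_map']; v,u=np.indices(z.shape)
    c=np.stack([(u-p['cx'])/p['fx']*z,(v-p['cy'])/p['fy']*z,z],-1)
    R=cv2.Rodrigues(np.array(p['rvec'],float))[0]; t=np.array(p['tvec']).ravel()
    w=(c-t)@R
    w[z==0]=np.nan
    return w
def st():
    s=env.get_state()
    for k in ['clock','joint_pos','tcp_pos','orientation','wrist_force','finger_gap']: print(k,np.round(s[k],4))
    return s
E
python3 - <<'E'
from h import *
st()
for n in ['scene','side','wrist']:
    p=cam(n,n+'0.png'); w=world(p)
    for t in ['knob','pot','ring','wheel_center','bowl','tub','trailer','pin']:
        try:
            r=imaging.cut_out(p,t)
        except Exception as e: print(t,e); continue
        for d in r[:2]:
            m=d['mask']; q=w[m]; print(n,t,round(d['confidence'],2),np.round(d['centre'],0),m.sum(),np.round(np.nanmedian(q,0),4),np.round(np.nanpercentile(q,2,axis=0),3),np.round(np.nanpercentile(q,98,axis=0),3))
E
```

```text
clock 0.0
joint_pos [1.1994 0.314  0.045  1.3036 0.     1.4312]
tcp_pos [0.1319 0.5591 0.2202]
orientation [-2.000e-04  1.156e-01  9.933e-01 -9.000e-04]
wrist_force [-0.1874 -0.4183  0.269 ]
finger_gap 0.0853
scene knob 0.42 [242. 174.] 119 [ 0.5472 -0.1189  0.1077] [ 0.535 -0.134  0.085] [ 0.556 -0.112  0.113]
scene pot 0.81 [275. 199.] 1492 [ 0.5313 -0.0035  0.126 ] [ 0.495 -0.036  0.076] [0.577 0.046 0.157]
scene ring 0.97 [295. 258.] 714 [0.5725 0.1021 0.0439] [ 0.394 -0.126  0.041] [0.67  0.134 0.047]
scene wheel_center 0.64 [272. 222.] 3506 [0.5581 0.0296 0.07  ] [ 0.446 -0.126  0.058] [0.629 0.099 0.109]
scene bowl 0.6 [217. 132.] 1256 [ 0.4678 -0.3817  0.0284] [ 0.416 -0.421  0.002] [ 0.536 -0.294  0.054]
scene tub 0.57 [182. 166.] 867 [ 0.6246 -0.3244  0.0245] [ 0.586 -0.349  0.   ] [ 0.666 -0.265  0.049]
scene tub 0.2 [244. 174.] 113 [ 0.5468 -0.1189  0.1086] [ 0.535 -0.134  0.089] [ 0.556 -0.112  0.113]
scene trailer 0.75 [374. 345.] 939 [0.5786 0.3581 0.0561] [0.548 0.325 0.028] [0.601 0.386 0.097]
scene pin 0.21 [295. 259.] 620 [0.5815 0.1037 0.044 ] [ 0.397 -0.123  0.04
[... 246 characters left out ...]
 209.] 476 [0.4671 0.0102 0.0455] [ 0.394 -0.139  0.043] [0.675 0.126 0.048]
side wheel_center 0.68 [286. 223.] 3726 [ 0.5133 -0.0402  0.0716] [ 0.439 -0.14   0.061] [0.62  0.087 0.111]
side wheel_center 0.48 [422. 286.] 1860 [ 0.641  -0.3082  0.0245] [ 0.585 -0.351  0.002] [ 0.668 -0.271  0.05 ]
side bowl 0.86 [391. 350.] 4869 [ 0.4927 -0.3555  0.0238] [ 0.416 -0.42   0.003] [ 0.539 -0.3    0.055]
side tub 0.97 [423. 289.] 1810 [ 0.6413 -0.3081  0.0246] [ 0.585 -0.351  0.002] [ 0.668 -0.271  0.05 ]
side pin 0.66 [236. 240.] 470 [0.4625 0.0056 0.0455] [ 0.393 -0.141  0.043] [0.67  0.126 0.048]
side pin 0.54 [283. 192.] 1936 [ 0.5291 -0.0084  0.1299] [ 0.491 -0.043  0.074] [0.574 0.04  0.157]
```

```bash
python3 - <<'E'
from h import *
import scipy.optimize as so
fit=lambda P:so.least_squares(lambda a:np.hypot(P[:,0]-a[0],P[:,1]-a[1])-a[2],[P[:,0].mean(),P[:,1].mean(),.05],loss='soft_l1',f_scale=.002).x
for n in ['scene','side']:
    p=cam(n); w=world(p); X,Y,Z=w[...,0],w[...,1],w[...,2]
    near=np.hypot(X-.534,Y)<.19
    m=near&(abs(Z-.045)<.003)
    P=w[m]; r=np.hypot(P[:,0]-.534,P[:,1]); P=P
    # outer edge: per-angle max radius ; use head edge likewise
    for (z,lo,hi) in [(.045,.135,.165),(.072,.085,.112)]:
        c=np.array([.534,0])
        Q=w[near&(abs(Z-z)<.0025)]
        for _ in range(4):
            a=np.arctan2(Q[:,1]-c[1],Q[:,0]-c[0]); r=np.hypot(Q[:,0]-c[0],Q[:,1]-c[1])
            b=((a+np.pi)/(2*np.pi)*60).astype(int); E=[]
            for k in range(60):
                s=(b==k)&(r<hi)
                if s.sum()>3 and r[s].max()>lo: E.append(Q[s][r[s].argmax()])
            f=fit(np.array(E)); c=f[:2]
        print(n,z,np.round(f,4),len(E))
    q=w[near&(Z>.145)&(np.hypot(X-.534,Y)<.07)]; print('pot rim',len(q),np.round(fit(q),4))
    q=w[(np.hypot(X-.548,Y+.124)<.03)&(Z>.088)]; print('knob',len(q),np.round(fit(q),4),np.nanmean(q[q[:,2]>.11],0),q.min(0),q.max(0))
E
python3 -c "
import cv2
for n in ['scene','side']:
    i=cv2.imread(f'pics/{n}0.png')[110:320,150:430];cv2.imwrite(f'pics/{n}0c.png',cv2.resize(i,(800,600),interpolation=2))"
```

```text
scene 0.045 [0.5349 0.0048 0.1485] 58
scene 0.072 [0.5346 0.0047 0.0984] 49
pot rim 424 [0.5351 0.0046 0.0423]
knob 121 [ 0.545  -0.1236  0.0101] [ 0.54321732 -0.12419038  0.11154283] [ 0.53268699 -0.13663478  0.08801679] [ 0.55723944 -0.11112106  0.115166  ]
side 0.045 [0.5341 0.0009 0.1494] 53
side 0.072 [0.5339 0.0007 0.099 ] 50
pot rim 561 [ 0.5326 -0.0014  0.0422]
knob 199 [ 0.5416 -0.1299  0.01  ] [ 0.5423941  -0.12899714  0.11229558] [ 0.53017886 -0.14215695  0.08802113] [ 0.55386473 -0.11762377  0.11485258]
```

View pics/scene0.png

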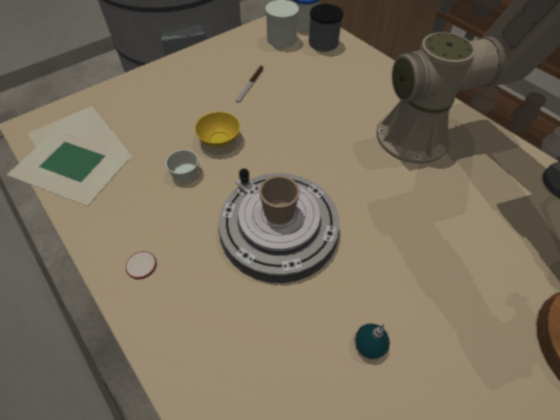

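View pics/side0c.png

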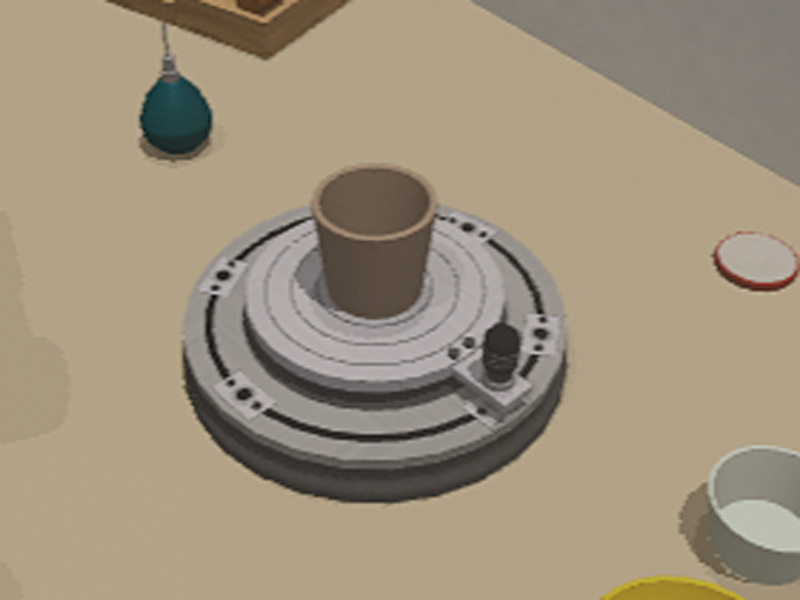

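View pics/scene0c.png

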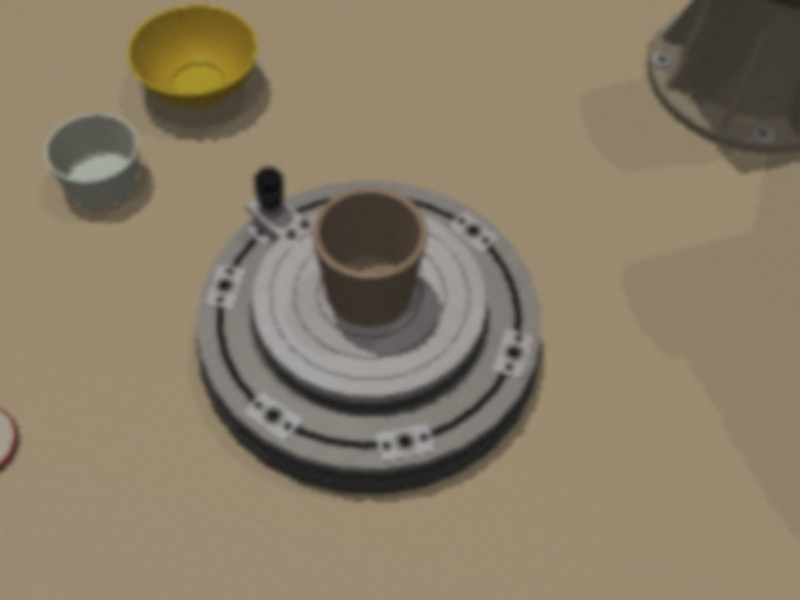

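Both views show the knob on the −y side of the wheel (full scene image about (244,176)). The next bush counter-clockwise is at about (229,210) in scene and (339,227) in side. Next I'll measure that hole's angle.

```bash
cat >> h.py <<'E'
def ray(p,u,v,z):
    R=cv2.Rodrigues(np.array(p['rvec'],float))[0]; t=np.array(p['tvec']).ravel()
    d=R.T@np.array([(u-p['cx'])/p['fx'],(v-p['cy'])/p['fy'],1]); o=-R.T@t
    return o+d*(z-o[2])/d[2]
E
python3 - <<'E'
from h import *
C={'scene':(.5347,.0047),'side':(.534,.0008)}
for n,pts in [('scene',[(228.7,209.7)]),('side',[(339.4,226.6)])]:
    p=cam(n); g=p['img'].astype(float).mean(2); c=np.array(C[n])
    for u,v in pts:
        u0,v0=int(u),int(v); W=g[v0-3:v0+5,u0-3:u0+5]; wt=np.clip(90-W,0,None)
        vv,uu=np.mgrid[v0-3:v0+5,u0-3:u0+5]
        print(W.astype(int))
        uc,vc=(uu*wt).sum()/wt.sum(),(vv*wt).sum()/wt.sum()
        for a,b in [(u,v),(uc,vc)]:
            h=ray(p,a,b,.045)[:2]-c; print(n,a,b,h+c,np.hypot(*h),np.arctan2(h[1],h[0]))
    k={'scene':(.5450,-.1236),'side':(.5416,-.1299)}[n]; k=np.array(k)-c; print('knob',np.hypot(*k),np.arctan2(k[1],k[0]))
E
```

```text
[[147 152 149 142 131 121 128 149]
 [148 141 128 119 117 125 139 155]
 [135 116  87  73  77  98 126 145]
 [129  94  59  37  45  77 112 137]
 [128  96  60  43  54  85 116 138]
 [137 114  90  78  88 108 130 143]
 [148 133 119 117 125 136 146 143]
 [147 130 120 128 144 153 156 144]]
scene 228.7 209.7 [ 0.61781502 -0.09490448] 0.1297272511944606 -0.8753990570846998
scene 228.22246696035245 209.36674008810576 [ 0.61817469 -0.0965006 ] 0.13118530661479463 -0.8810892323717446
knob 0.1287127810281481 -1.4906875393179422
[[175 176 175 162 163 176 173 171]
 [161 154 153 154 155 163 172 172]
 [126  72  41  41  70 125 154 166]
 [118  42  45  48  43  70 121 160]
 [126  74  41  46  42  91 134 156]
 [156 138 102  62  77 124 142 155]
 [173 166 149 143 152 158 166 172]
 [167 145 120 130 165 175 172 171]]
side 339.4 226.6 [ 0.61819543 -0.09825892] 0.1300059257019116 -0.866329545149646
side 338.7390213299875 226.18883312421585 [ 0.61798285 -0.09642198] 0.12847268970373796 -0.8583302624406183
knob 0.13092077757178192 -1.5127133005688234
```

move_arm(
  deltas=[-1, -0.035, -0.036, 0, 0, 0, 0, -1, -0.035, -0.036, 0, 0, 0, 0, -1, -0.035, -0.036, 0, 0, 0, 0, -1, -0.035, -0.036, 0, 0, 0, 0, -1, -0.035, -0.036, 0, 0, 0, 0, -1, -0.035, -0.036, 0, 0, 0, 0, -1, -0.035, -0.036, 0, 0, 0, 0, -1, -0.035, -0.036, 0, 0, 0, 0, -1, -0.035, -0.036, 0, 0, 0, 0, -1, -0.035, -0.036, 0, 0, 0, 0],
)

```text
clock: 2.8
tcp_pos: [0.3908, 0.1274, 0.2214]
orientation: [0.001, 0.116, 0.993, 0.0]
wrist_force: [1.0, -0.0, -0.6]
finger_gap: 0.0856
```

move_arm(
  deltas=[-1, -0.035, -0.036, 0, 0, 0, 0, -1, -0.035, -0.036, 0, 0, 0, 0, -1, -0.035, -0.036, 0, 0, 0, 0, -1, -0.035, -0.036, 0, 0, 0, 0, -1, -0.035, -0.036, 0, 0, 0, 0, -1, -0.033, -0.033, 0, 0, 0, 0],
)

```text
clock: 3.55
tcp_pos: [0.5443, -0.1279, 0.2211]
orientation: [0.0, 0.116, 0.993, 0.0]
wrist_force: [1.3, 0.4, 0.9]
finger_gap: 0.0855
```

move_arm(
  deltas=[-1, 0, 0, 0, 0, 0, 10.4, -1, 0, 0, 0, 0, 0, 10.4, -1, 0, 0, 0, 0, 0, 10.4, -1, 0, 0, 0, 0, 0, 10.4, -1, 0, 0, 0, 0, 0, 10.4, -1, 0, 0, 0, 0, 0, 10.4, -1, 0, 0, 0, 0, 0, 10.4, -1, 0, 0, 0, 0, 0, 0],
)

```text
clock: 4.55
tcp_pos: [0.5435, -0.1262, 0.2211]
orientation: [-0.0, 0.682, 0.732, 0.0]
wrist_force: [-0.5, 0.3, 0.5]
finger_gap: 0.0857
```

Run:
```python
from h import *
st()
p=cam('wrist','w1.png'); w=world(p)
for d in imaging.cut_out(p,'knob')[:2]:
    m=d['mask']; q=w[m]; print(d['confidence'],d['centre'],m.sum(),np.nanmedian(q,0),np.nanmin(q,0),np.nanmax(q,0))
```

```text
clock 4.55
joint_pos [-3.7210e-01  2.8000e-01  5.0000e-04  1.2913e+00  1.0000e-04  1.1284e+00]
tcp_pos [ 0.5435 -0.1262  0.2211]
orientation [-1.000e-04  6.818e-01  7.315e-01  0.000e+00]
wrist_force [-0.5472  0.2614  0.4761]
finger_gap 0.0857
0.95 [278.9, 197.4] 849 [ 0.54205117 -0.12288766  0.1122548 ] [ 5.28756292e-01 -1.66889839e-01 -3.16960057e-04] [ 0.5572366  -0.11247482  0.11502518]
```

View pics/w1.png

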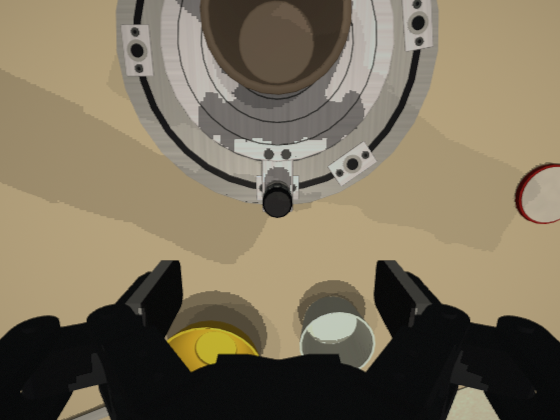

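Run:
```python
from h import *
p=cam('wrist'); w=world(p)
m=imaging.cut_out(p,'knob')[0]['mask']
v,u=np.nonzero(m)
for r in range(v.min(),v.max()+1): print(r,u[v==r].min(),u[v==r].max(),np.round(np.nanmedian(w[r,u[v==r]],0),4), end=' | ' if r%2 else '\n')
t=m&(abs(w[...,2]-.113)<.003)
vv,uu=np.nonzero(t); (c,r)=cv2.minEnclosingCircle(np.c_[uu,vv].astype(np.float32)); print('\ntop',c,r,ray(p,c[0],c[1],.113), ray(p,uu.mean(),vv.mean(),.113))
h=[ray(p,*q,.045) for q in [(352,163.5),(418,23),(137,50)]]
print(h)
# bring knob axis, finger mid column
tcp=env.get_state()['tcp_pos'];print(tcp)
R=cv2.Rodrigues(np.array(p['rvec'],float))[0]
for z in (.221,.23): 
  c=R@np.array([tcp[0],tcp[1],z])+np.array(p['tvec']).ravel(); print(c[0]/c[2]*p['fx']+p['cx'],c[1]/c[2]*p['fy']+p['cy'])
```

```text
183 273 280 [ 0.5412 -0.1131  0.0874] | 184 271 282 [ 0.5412 -0.1131  0.0926]
185 269 284 [ 0.5412 -0.1131  0.0957] | 186 268 285 [ 0.5412 -0.1133  0.0993]
187 267 286 [ 0.5413 -0.1135  0.1034] | 188 266 287 [ 0.5413 -0.1138  0.106 ]
189 265 288 [ 0.5413 -0.1142  0.1088] | 190 265 288 [ 0.5414 -0.1145  0.1104]
191 264 289 [ 0.5414 -0.1153  0.1111] | 192 264 289 [ 0.5415 -0.1158  0.1119]
193 263 290 [ 0.5416 -0.1168  0.1123] | 194 263 290 [ 0.5416 -0.1176  0.1122]
195 263 291 [ 0.5421 -0.1185  0.1123] | 196 263 291 [ 0.5422 -0.1193  0.1123]
197 262 291 [ 0.5418 -0.1201  0.1125] | 198 262 291 [ 0.5419 -0.1209  0.1127]
199 262 291 [ 0.5419 -0.1216  0.1127] | 200 262 291 [ 0.542  -0.1226  0.1127]
201 262 291 [ 0.5424 -0.1233  0.1129] | 202 262 291 [ 0.5421 -0.1242  0.1127]
203 262 291 [ 0.5422 -0.125   0.1131] | 204 263 291 [ 0.5426 -0.1261  0.1128]
205 263 291 [ 0.5427 -0.1268  0.1129] | 206 263 290 [ 0.5423 -0.1277  0.1128]
207 263 290 [ 0.5424 -0.1285  0.1127] | 208 264 290 [ 0.5429 -0.1295  0.1126]
209 264 289 [ 0.5425 -0.1304  0.1125] | 210 265 289 [ 0.543  -0.1312  0.1125]
211 265 288 [ 0.5426 -0.132   0.1128] | 212 266 287 [ 0.5423 -0.133   0.1129]
213 268 286 [ 0.5432 -0.1337  0.113 ] | 214 269 285 [ 0.5433 -0.1346  0.1126]
215 270 283 [ 0.5429 -0.1355  0.1127] | 216 273 282 [ 0.5438 -0.1365  0.112 ]

top (276.5, 202.2058868408203) 14.85027027130127 [ 0.54211226 -0.1243908   0.113     ] [ 0.54224313 -0.12452363  0.113     ]
[array([ 0.61660546, -0.09563601,  0.045     ]), array([0.65957321, 0.03539266, 0.045     ]), array([ 0.4033562 , -0.00532365,  0.045     ])]
[ 0.54358029 -0.12620795  0.22110257]
277.9240522284511 257.5986851586632
277.898504010627 265.21661053691986
```

move_arm(
  deltas=[-1, 0, -0.0015, 0.026, 0, 0, 0, -1, 0, 0, 0.026, 0, 0, 0, -1, 0, 0, 0.026, 0, 0, 0, -1, 0, 0, 0.026, 0, 0, 0, -1, 0, 0, 0.025, 0, 0, 0, -1, 0, 0, 0, 0, 0, 0, -1, 0, 0, 0, 0, 0, 0],
  squeeze=20,
)

```text
clock: 5.62
tcp_pos: [0.5426, -0.1265, 0.093]
orientation: [0.0, 0.682, 0.731, 0.0]
wrist_force: [0.1, -0.1, 0.5]
finger_gap: 0.0854
```

Run:
```python
from h import *
st()
p=cam('wrist','w2.png')
cam('side','s2.png')
r=imaging.cut_out(p,'knob')
if r:
  v,u=np.nonzero(r[0]['mask']); print(u.min(),u.max(),v.min(),v.max())
```

```text
clock 5.625
joint_pos [-3.7320e-01  3.4900e-01 -2.2750e-01  9.9330e-01  1.0000e-04  1.1286e+00]
tcp_pos [ 0.5426 -0.1265  0.093 ]
orientation [5.000e-04 6.823e-01 7.311e-01 2.000e-04]
wrist_force [ 0.0739 -0.0782  0.5455]
finger_gap 0.0854
251 305 229 295
```

View pics/w2.png

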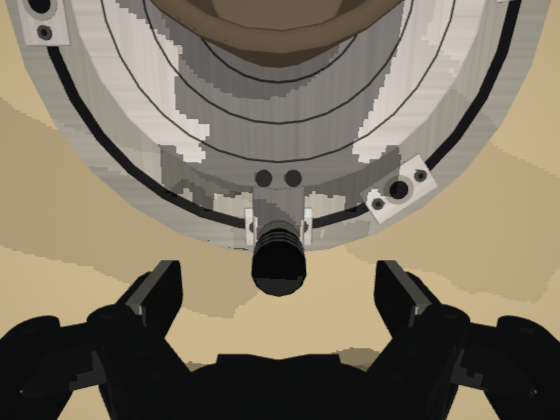

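The knob (columns 251–305, centre 278) sits midway between the fingers (181 and 376). Closing gently.

move_arm(
  deltas=[0.25, 0, 0, 0, 0, 0, 0, 0.25, 0, 0, 0, 0, 0, 0, 0.25, 0, 0, 0, 0, 0, 0, 0.25, 0, 0, 0, 0, 0, 0, 0.25, 0, 0, 0, 0, 0, 0, 0.25, 0, 0, 0, 0, 0, 0],
  squeeze=20,
)

```text
clock: 6.52
tcp_pos: [0.542, -0.1263, 0.092]
orientation: [-0.0, 0.683, 0.731, 0.0]
wrist_force: [0.1, -0.0, 0.5]
finger_gap: 0.0319
```

Run:
```python
from h import *
st()
p=cam('wrist','w3.png')
```

```text
clock 6.525
joint_pos [-3.7320e-01  3.4960e-01 -2.2910e-01  9.9220e-01  1.0000e-04  1.1292e+00]
tcp_pos [ 0.542  -0.1263  0.092 ]
orientation [-1.000e-04  6.825e-01  7.309e-01  0.000e+00]
wrist_force [ 0.1281 -0.0479  0.4944]
finger_gap 0.0319
```

View pics/w3.png

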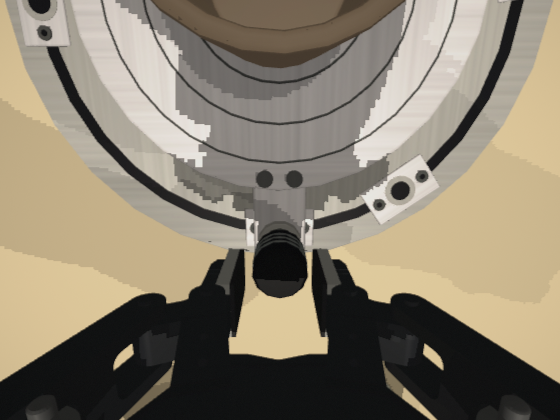

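The pads (inner edges at about columns 245 and 313) straddle the knob (252–307) within about 0.5 mm. Closing on it at 20 N.

move_arm(
  deltas=[0.36, 0, 0, 0, 0, 0, 0, 0.42, 0, 0, 0, 0, 0, 0, 0.48, 0, 0, 0, 0, 0, 0],
)

```text
clock: 6.95
tcp_pos: [0.5423, -0.1263, 0.0923]
orientation: [0.0, 0.683, 0.731, 0.0]
wrist_force: [-0.6, -0.5, 1.5]
finger_gap: 0.0246
```

move_arm(
  deltas=[0.6, 0, 0, 0, 0, 0, 0, 0.6, 0, 0, 0, 0, 0, 0],
)

```text
clock: 7.2
tcp_pos: [0.5423, -0.1263, 0.0922]
orientation: [0.0, 0.682, 0.731, 0.0]
wrist_force: [1.5, -0.3, 2.0]
finger_gap: 0.025
```

move_arm(
  deltas=[1, 0, 0, 0, 0, 0, 0, 1, 0, 0, -0.001, 0, 0, 0, 1, 0, 0, -0.002, 0, 0, 0],
  squeeze=40,
)

```text
clock: 7.58
tcp_pos: [0.5416, -0.1263, 0.094]
orientation: [-0.001, 0.683, 0.731, -0.0]
wrist_force: [3.0, -0.9, -7.8]
finger_gap: 0.0237
```

move_arm(
  deltas=[1, 0, 0, -0.002, 0, 0, 0, 1, 0, 0, -0.002, 0, 0, 0, 1, 0, 0, 0, 0, 0, 0],
)

```text
clock: 7.95
tcp_pos: [0.5417, -0.1263, 0.0988]
orientation: [-0.0, 0.683, 0.731, -0.0]
wrist_force: [2.0, -2.2, -8.9]
finger_gap: 0.0238
```

move_arm(
  deltas=[1, 0, 0, -0.002, 0, 0, 0, 1, 0, 0, -0.002, 0, 0, 0, 1, 0, 0, -0.0018, 0, 0, 0, 1, 0, 0, 0, 0, 0, 0, 1, 0, 0, 0, 0, 0, 0],
)

```text
clock: 8.57
tcp_pos: [0.5417, -0.1263, 0.1047]
orientation: [-0.0, 0.683, 0.731, -0.0]
wrist_force: [0.8, -3.0, -11.3]
finger_gap: 0.0238
```

Run:
```python
from h import *
st()
p=cam('side','s4.png')
i=p['img'][190:280,270:390,::-1]; cv2.imwrite('pics/s4c.png',cv2.resize(i,(800,600),interpolation=2))
```

```text
clock 8.575
joint_pos [-3.7330e-01  3.3930e-01 -2.1050e-01  1.0217e+00 -2.0000e-04  1.1292e+00]
tcp_pos [ 0.5417 -0.1263  0.1047]
orientation [-3.000e-04  6.825e-01  7.308e-01 -2.000e-04]
wrist_force [  0.7906  -2.9529 -11.2534]
finger_gap 0.0238
```

View pics/s4c.png

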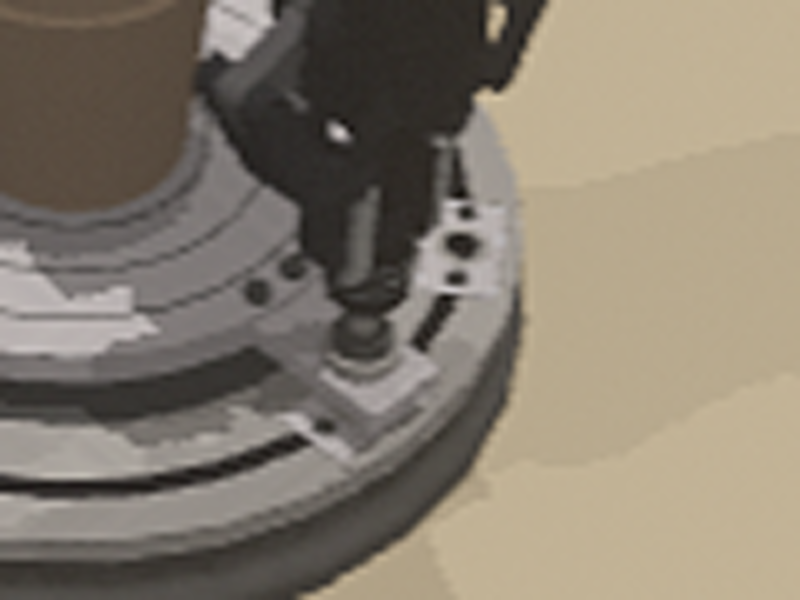

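The lift force is −11.3 N, which matches about 12.2 mm of lift. The image shows the plunger body exposed below the raised knob. Next I turn about 0.43 rad along the arc.

move_arm(
  deltas=[1, 0, 0.0015, 0, 0, 0, -0.65, 1, 3e-05, 0.0029, 0, 0, 0, -1.29, 1, 0.00013, 0.00585, 0, 0, 0, -2.58, 1, 0.00013, 0.00585, 0, 0, 0, -2.58, 1, 0.00013, 0.00585, 0, 0, 0, -2.58, 1, 3e-05, 0.0029, 0, 0, 0, -1.29, 1, 0, 0, 0, 0, 0, 0],
)

```text
clock: 9.5
tcp_pos: [0.567, -0.1222, 0.1048]
orientation: [0.0, 0.609, 0.793, 0.0]
wrist_force: [1.0, -2.2, -11.4]
finger_gap: 0.024
```

Run:
```python
from h import *
s=st(); d=np.array(s['tcp_pos'])[:2]-[.5344,.0027]; print(np.hypot(*d),np.arctan2(d[1],d[0])+1.510)
q=s['orientation'];print(2*np.arctan2(q[2],q[1])-1.6388)
cam('wrist','w5.png')
```

```text
clock 9.5
joint_pos [-3.5080e-01  3.8090e-01 -1.4860e-01  1.0409e+00  4.0000e-04  9.5970e-01]
tcp_pos [ 0.567  -0.1222  0.1048]
orientation [1.000e-04 6.094e-01 7.929e-01 3.000e-04]
wrist_force [  1.046   -2.1937 -11.3641]
finger_gap 0.024
0.12904881761842185 0.1944863561402752
0.19224360853311517
```

View pics/w5.png

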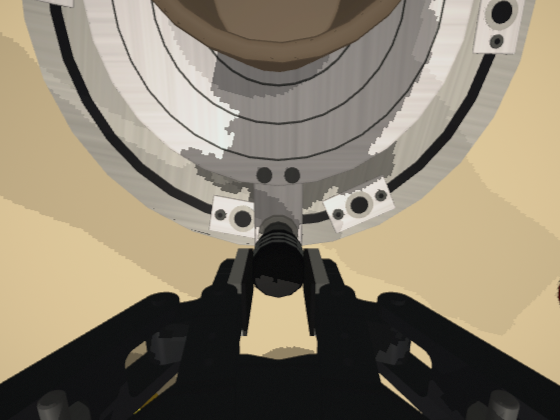

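The next hole is at (359,205) and the first is now behind at (243,219). That leaves about 0.44 rad to go, so the hole is at about 0.635 rad in total. Turning another 0.26 or so.

move_arm(
  deltas=[1, 3e-05, 0.0029, 0, 0, 0, -1.29, 1, 0.00013, 0.00585, 0, 0, 0, -2.58, 1, 0.00013, 0.00585, 0, 0, 0, -2.58, 1, 0.00013, 0.00585, 0, 0, 0, -2.58, 1, 0.00013, 0.00585, 0, 0, 0, -2.58, 1, 0.00013, 0.00585, 0, 0, 0, -2.58, 1, 3e-05, 0.0029, 0, 0, 0, -1.29, 1, 0, 0, 0, 0, 0, 0],
)

```text
clock: 10.55
tcp_pos: [0.5993, -0.1087, 0.1049]
orientation: [0.0, 0.497, 0.868, 0.0]
wrist_force: [3.3, -2.3, -11.2]
finger_gap: 0.024
```

Run:
```python
from h import *
s=st(); d=np.array(s['tcp_pos'])[:2]-[.5344,.0027]; print(np.hypot(*d),np.arctan2(d[1],d[0])+1.510)
q=s['orientation'];print(2*np.arctan2(q[2],q[1])-1.6388)
cam('wrist','w6.png')
```

```text
clock 10.55
joint_pos [-3.1140e-01  4.3310e-01 -6.8100e-02  1.0689e+00  6.0000e-04  7.2910e-01]
tcp_pos [ 0.5993 -0.1087  0.1049]
orientation [3.000e-04 4.971e-01 8.677e-01 3.000e-04]
wrist_force [  3.2811  -2.2664 -11.2496]
finger_gap 0.024
0.12892500696619863 0.4666883668176891
0.4622219469038804
```

View pics/w6.png

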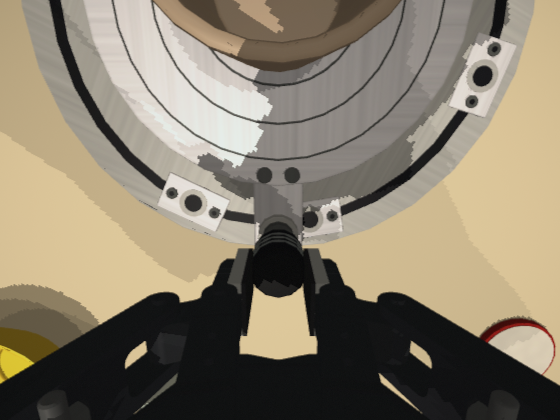

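Now at about 0.464 rad, with the next hole at (311,219), about 0.175 rad (23 mm) ahead. I'll lower the pin gently onto the ring face.

move_arm(
  deltas=[1, 0, 0, 0.0004, 0, 0, 0, 1, 0, 0, 0.0004, 0, 0, 0, 1, 0, 0, 0, 0, 0, 0],
)

```text
clock: 10.98
tcp_pos: [0.5992, -0.1088, 0.1043]
orientation: [0.0, 0.497, 0.868, 0.0]
wrist_force: [3.4, -1.5, -11.7]
finger_gap: 0.0239
```

move_arm(
  deltas=[1, 0, 0, 0.0003, 0, 0, 0, 1, 0, 0, 0, 0, 0, 0],
)

```text
clock: 11.22
tcp_pos: [0.599, -0.1089, 0.1039]
orientation: [0.0, 0.497, 0.868, 0.0]
wrist_force: [4.0, -1.1, -10.2]
finger_gap: 0.0236
```

move_arm(
  deltas=[1, 0, 0, 0.0003, 0, 0, 0, 1, 0, 0, 0, 0, 0, 0],
)

```text
clock: 11.48
tcp_pos: [0.599, -0.1089, 0.1035]
orientation: [0.0, 0.497, 0.868, 0.0]
wrist_force: [3.9, -2.4, -10.5]
finger_gap: 0.0237
```

move_arm(
  deltas=[1, 0, 0, 0.0003, 0, 0, 0, 1, 0, 0, 0, 0, 0, 0],
)

```text
clock: 11.72
tcp_pos: [0.599, -0.1089, 0.1033]
orientation: [0.0, 0.497, 0.868, 0.0]
wrist_force: [3.5, -2.2, -9.1]
finger_gap: 0.0235
```

move_arm(
  deltas=[1, 0, 0, 0.0003, 0, 0, 0, 1, 0, 0, 0, 0, 0, 0],
)

```text
clock: 11.98
tcp_pos: [0.599, -0.1089, 0.1032]
orientation: [0.0, 0.497, 0.868, 0.0]
wrist_force: [3.0, -2.2, -8.2]
finger_gap: 0.0239
```

move_arm(
  deltas=[1, 0, 0, 0.0003, 0, 0, 0, 1, 0, 0, 0.0003, 0, 0, 0, 1, 0, 0, 0, 0, 0, 0],
)

```text
clock: 12.35
tcp_pos: [0.599, -0.1089, 0.1029]
orientation: [0.0, 0.497, 0.868, 0.0]
wrist_force: [2.3, -1.7, -3.7]
finger_gap: 0.0237
```

move_arm(
  deltas=[1, 0, 0, 0.0003, 0, 0, 0, 1, 0, 0, 0.0003, 0, 0, 0, 1, 0, 0, 0, 0, 0, 0],
)

```text
clock: 12.72
tcp_pos: [0.5991, -0.1089, 0.1026]
orientation: [0.001, 0.497, 0.868, 0.0]
wrist_force: [-1.3, -1.2, 3.9]
finger_gap: 0.0237
```

move_arm(
  deltas=[1, 0, 0, -0.0003, 0, 0, 0, 0.3, 0, 0, 0, 0, 0, 0, 0.3, 0, 0, 0, 0, 0, 0, 0.3, 0, 0, 0, 0, 0, 0],
)

```text
clock: 13.22
tcp_pos: [0.5985, -0.1085, 0.1016]
orientation: [-0.001, 0.497, 0.868, 0.0]
wrist_force: [0.7, -0.3, 0.1]
finger_gap: 0.0302
```

Run:
```python
from h import *
st(); cam('wrist','w7.png')
```

```text
clock 13.225
joint_pos [-3.1150e-01  4.3530e-01 -7.3300e-02  1.0631e+00  3.0000e-04  7.2910e-01]
tcp_pos [ 0.5985 -0.1085  0.1016]
orientation [-5.000e-04  4.971e-01  8.677e-01  1.000e-04]
wrist_force [ 0.6869 -0.3475  0.0552]
finger_gap 0.0302
```

View pics/w7.png

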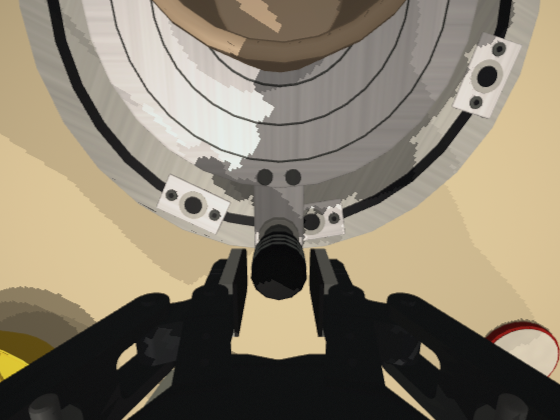

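The pin rides free with the jaws loosely round the knob (no force, gap 30 mm). Pushing with the trailing pad, and creeping once near the hole.

move_arm(
  deltas=[0.3, 3e-05, 0.002, 0, 0, 0, -0.88, 0.3, 6e-05, 0.004, 0, 0, 0, -1.76, 0.3, 6e-05, 0.004, 0, 0, 0, -1.76, 0.3, 6e-05, 0.004, 0, 0, 0, -1.76, 0.3, 3e-05, 0.002, 0, 0, 0, -0.88, 0.3, 0, 0.001, 0, 0, 0, -0.44],
)

```text
clock: 14.02
tcp_pos: [0.6116, -0.0999, 0.1015]
orientation: [-0.001, 0.439, 0.898, -0.001]
wrist_force: [-3.6, -3.3, 0.9]
finger_gap: 0.0297
```

move_arm(
  deltas=[0.3, 0, 0.001, 0, 0, 0, -0.44, 0.3, 0, 0.001, 0, 0, 0, -0.44],
)

```text
clock: 14.28
tcp_pos: [0.6138, -0.0983, 0.1016]
orientation: [-0.001, 0.432, 0.902, -0.001]
wrist_force: [-3.4, -3.2, -1.1]
finger_gap: 0.03
```

Run:
```python
from h import *
st(); cam('wrist','w8.png')
```

```text
clock 14.275
joint_pos [-2.875e-01  4.601e-01 -3.400e-02  1.078e+00 -9.000e-04  6.069e-01]
tcp_pos [ 0.6138 -0.0983  0.1016]
orientation [-6.000e-04  4.324e-01  9.017e-01 -5.000e-04]
wrist_force [-3.3841 -3.1759 -1.0858]
finger_gap 0.03
```

View pics/w8.png

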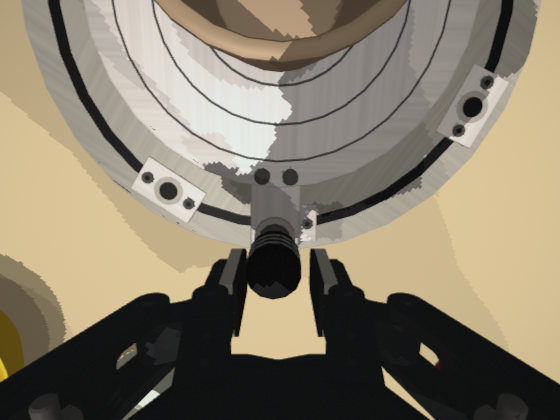

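The trailing pad pushes the riding knob with about 4.6 N; I reckon 6–7 mm remain. Creeping.

move_arm(
  deltas=[0.3, 0, 0.001, 0, 0, 0, -0.44, 0.3, 0, 0.001, 0, 0, 0, -0.44, 0.3, 0, 0.001, 0, 0, 0, -0.44],
)

```text
clock: 14.7
tcp_pos: [0.6178, -0.0957, 0.1025]
orientation: [0.001, 0.422, 0.907, 0.001]
wrist_force: [0.9, -0.1, 0.2]
finger_gap: 0.0298
```

move_arm(
  deltas=[0.3, 0, 0.001, 0, 0, 0, -0.44],
)

```text
clock: 14.82
tcp_pos: [0.6181, -0.0953, 0.1023]
orientation: [0.0, 0.418, 0.908, 0.0]
wrist_force: [-0.7, -0.0, 1.1]
finger_gap: 0.0298
```

move_arm(
  deltas=[0.3, 0, 0.001, 0, 0, 0, -0.44],
)

```text
clock: 14.95
tcp_pos: [0.6185, -0.0949, 0.1023]
orientation: [0.0, 0.415, 0.91, -0.0]
wrist_force: [-1.5, -0.6, 1.8]
finger_gap: 0.0299
```

Run:
```python
from h import *
st(); cam('wrist','w9.png')
```

```text
clock 14.95
joint_pos [-2.8030e-01  4.6560e-01 -2.3500e-02  1.0812e+00 -1.0000e-04  5.7550e-01]
tcp_pos [ 0.6185 -0.0949  0.1023]
orientation [ 2.000e-04  4.150e-01  9.098e-01 -0.000e+00]
wrist_force [-1.4886 -0.6327  1.7828]
finger_gap 0.0299
```

View pics/w9.png

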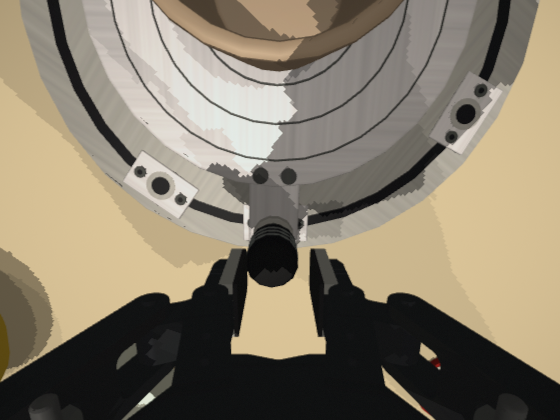

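The force vanished, the bush shows evenly on both sides of the arm, and the knob looks smaller and lower, so the pin has probably dropped. Checking the knob height.

Run:
```python
from h import *
p=cam('wrist'); w=world(p)
for v,u in [(265,272),(270,272),(275,272),(270,265)]: print(np.round(w[v,u],4))
```

```text
[ 0.6157 -0.0957  0.1135]
[ 0.6179 -0.0983  0.1119]
[ 0.6194 -0.1     0.1127]
[ 0.6149 -0.1     0.1133]
```

The knob top is at 0.113 m, so the pin is home. Backing off, opening and retreating.

move_arm(
  deltas=[0.3, 0, -0.001, 0, 0, 0, 0, -0.3, 0, 0, 0, 0, 0, 0, -0.3, 0, 0, 0, 0, 0, 0, -0.3, 0, 0, 0, 0, 0, 0, -0.3, 0, 0, -0.01, 0, 0, 0, -0.3, 0, 0, -0.03, 0, 0, 0, -0.3, 0, 0, -0.04, 0, 0, 0, -0.3, 0, 0, -0.04, 0, 0, 0, -0.3, 0, 0, 0, 0, 0, 0],
)

```text
clock: 16.18
tcp_pos: [0.6197, -0.0961, 0.227]
orientation: [0.004, 0.415, 0.91, 0.001]
wrist_force: [0.6, -0.5, -0.6]
finger_gap: 0.0554
```

```bash
python3 - <<'E'
from h import *
st()
import scipy.optimize as so
fit=lambda P:so.least_squares(lambda a:np.hypot(P[:,0]-a[0],P[:,1]-a[1])-a[2],[P[:,0].mean(),P[:,1].mean(),.05],loss='soft_l1',f_scale=.002).x
for n,c in [('scene',(.5347,.0047)),('side',(.534,.0008)),('wrist',(.534,.0027))]:
    p=cam(n,'end_'+n+'.png'); w=world(p)
    r=np.hypot(w[...,0]-.534,w[...,1])
    q=w[(r<.07)&(w[...,2]>.145)&(w[...,2]<.17)]; print(n,'pot',len(q),np.round(fit(q),4) if len(q)>20 else '', 'zmax',q[:,2].max() if len(q) else '')
    for d in imaging.cut_out(p,'knob')[:1]:
        k=w[d['mask']]; k=k[(np.hypot(k[:,0]-.617,k[:,1]+.097)<.03)&(k[:,2]>.085)]
        f=fit(k); print('knob',d['confidence'],np.nanpercentile(k[:,2],[50,90,98]),f, np.arctan2(f[1]-c[1],f[0]-c[0])+1.505)
E
python3 -c "
import cv2
i=cv2.imread('pics/end_side.png')[110:320,150:430];cv2.imwrite('pics/end_sidec.png',cv2.resize(i,(800,600),interpolation=2))"
```

```text
clock 16.175
joint_pos [-2.8180e-01  4.0900e-01  1.9890e-01  1.3524e+00  1.0000e-04  5.7460e-01]
tcp_pos [ 0.6197 -0.0961  0.227 ]
orientation [4.100e-03 4.152e-01 9.097e-01 7.000e-04]
wrist_force [ 0.6229 -0.524  -0.5505]
finger_gap 0.0554
scene pot 432 [0.5358 0.0046 0.0422] zmax 0.15834682976825026<stdin>:4: RuntimeWarning: Mean of empty slice.
  ret = ret.dtype.type(ret / rcount)
Traceback (most recent call last):
ValueError: Initial guess is outside of provided bounds
[ WARN:0@0.011] global loadsave.cpp:275 findDecoder imread_('pics/end_side.png'): can't open/read file: check file path/integrity
Traceback (most recent call last):
TypeError: 'NoneType' object is not subscriptable
```

Run:
```python
from h import *
import scipy.optimize as so
fit=lambda P:so.least_squares(lambda a:np.hypot(P[:,0]-a[0],P[:,1]-a[1])-a[2],[P[:,0].mean(),P[:,1].mean(),.05],loss='soft_l1',f_scale=.002).x
for n,c in [('side',(.534,.0008)),('wrist',(.534,.0027))]:
    p=cam(n,'end_'+n+'.png'); w=world(p)
    r=np.hypot(w[...,0]-.534,w[...,1])
    q=w[(r<.07)&(w[...,2]>.145)&(w[...,2]<.17)]; print(n,'pot',len(q),np.round(fit(q),4) if len(q)>20 else '')
    k=w[(np.hypot(w[...,0]-.617,w[...,1]+.097)<.022)&(w[...,2]>.085)&(w[...,2]<.14)]
    if len(k)>20:
        f=fit(k); print('knob',len(k),np.nanpercentile(k[:,2],[50,90,98]),f, np.arctan2(f[1]-c[1],f[0]-c[0])+1.510)
i=cv2.imread('pics/end_side.png')[110:320,150:430];cv2.imwrite('pics/end_sidec.png',cv2.resize(i,(800,600),interpolation=2))
```

```text
side pot 565 [ 0.5332 -0.0016  0.0423]
knob 187 [0.10672245 0.11318578 0.11388887] [ 0.615047   -0.10075404  0.01009396] 0.6127652482231788
wrist pot 3062 [0.5345 0.0013 0.0411]
knob 835 [0.11224639 0.11341968 0.11400569] [ 0.6141733  -0.09513867  0.0094058 ] 0.625688671477418
```

View pics/end_sidec.png

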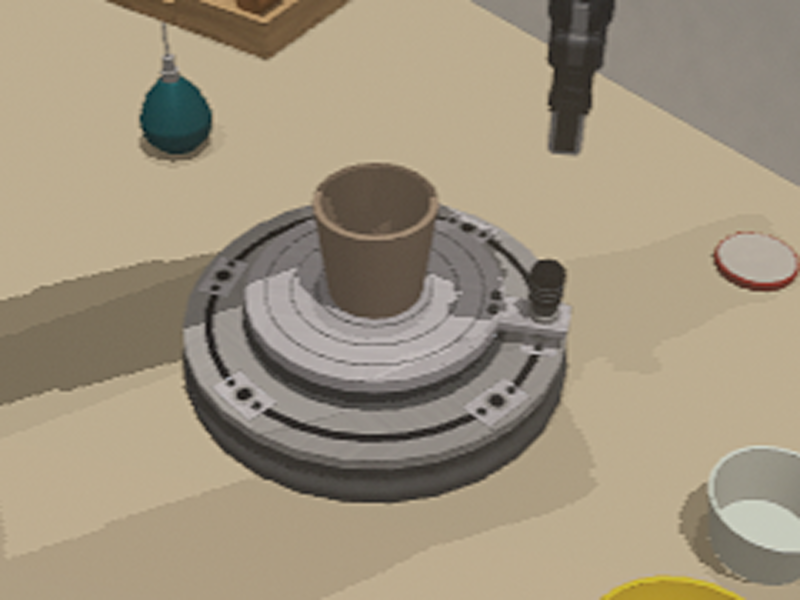

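View pics/end_wrist.png

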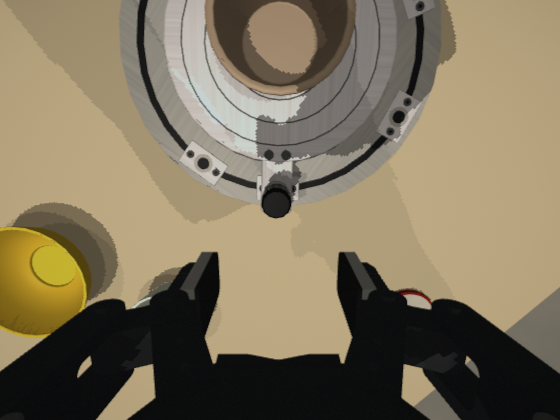

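The side view shows the knob down on the plunger body at the next bush (about (547,290)) with the pot upright and centred. The wrist view shows the gripper clear, so I'm handing in.

```bash
python3 -c "
from workcell import order; print(order.hand_in())"
```

```text
the job is handed in; nothing more can be done
None
```

The pin is home in the very next hole counter-clockwise, the knob is let go, and the job is handed in; the system gave no verdict.

I pulled the knob up about 12 mm and turned the wheel to about 0.46 rad with the pin out. I then set the pin gently on the ring face, loosened the jaws and pushed the knob slowly until the pin dropped in by itself. The arm then opened and backed off upward.

**Last checks:**
- **Pin:** the knob's top is at 0.113 m, the same height as at the start, so the pin is fully down.
- **Wheel turn:** the final angle measured 0.613 rad from the side camera and 0.626 rad from the wrist camera. Earlier estimates of the hole's position were about 0.64 rad. All are well inside the allowed 0.55 to 1.10 rad.
- **Pot:** its rim is within about 2.5 mm of the wheel's centre and it looks upright.
- **Forces:** sideways readings at the wrist stayed below about 5 N. The heaviest downward push was about 4 N, which with the spring puts roughly 15 N on the pin, against the 25 N limit. These are readings between moves; the pin's contact force itself is not measured.
- **Other things:** nothing came near the bowl, tub or trailer, and they look undisturbed. I did not re-measure their positions.
- **Failed check:** one final measuring script stopped with an error on the scene camera's view of the knob, so that camera did not confirm the knob's final position. The side and wrist cameras did.

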